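Press the drive caddy's lift plate home

TASK

The lift plate of the black drive caddy in the drawer stands raised and crooked. Take the flat-footed press block from its tray by its handle, set its foot squarely on the plate and push straight down until the plate bottoms out level; keep it firmly pressed there with about 15 newtons for a good full second, never pushing harder than 25. Then stand the block back in its tray and let go; only the block may touch the plate, and leave the other small things in the drawer where they are.

Things in the scene. Friction and masses are not known exactly. Their poses are not given: they have to be found in the camera images.
- block_center (a point): Centre (half-way up) of the press block, 82 mm tall, 250 g: a flat steel foot 64 x 48 x 10 mm (x, y, z), a steel stem 20 x 18 mm, and on top a dark wooden handle bar 46 mm long (along x), 22 mm wide (along y), 32 mm high, whose centre is 25 mm above this point and on the same axis. The foot's underside is 41 mm below this point. z is up when it stands.
- tray_floor (a point): Centre of the inner floor of the grey plastic tray in which the block stands at the start and must stand at the end. Fixed. Inside 74 x 58 mm (x, y), walls 4 mm thick rising 10 mm above the floor; the block stands in it with its long side along the tray's long side (x), 5 mm to spare all round.
- caddy_rim (a point): Centre of the top opening of the black plastic caddy (fixed, 100 x 84 mm outside, 54 mm tall), level with its rim; z is up. Opening 76 x 60 mm (x, y): the block's foot fits in, long side along x, 6 mm to spare all round. The plate's hard stop is set differently each time and cannot be seen: bottomed out, the plate's upper face lies 21 to 35 mm below the rim, so the stop must be felt.
- plate_top (a point): Centre of the upper face of the aluminium lift plate (73 x 57 mm, x, y) in the caddy; z is its upward normal. Starts up to 23 mm below the rim (highest: 1 mm above), tilted 2 to 6 degrees on a stiff greased ball joint that keeps its tilt until a flat foot presses it level. Sprung, with friction brake: moving down takes 6 N, rising to 9 N just above the stop, more only at the stop; stays where left.
- reader (a point): Bystander: loose silver metal card reader, 62 x 30 x 11 mm; centre.
- dongle (a point): Bystander: loose green plastic adapter dongle, 48 x 18 x 10 mm; centre.
- sharpener (a point): Bystander: loose metal pencil sharpener, 25 x 16 x 11 mm; centre.
- eraser (a point): Bystander: loose eraser, 42 x 20 x 12 mm; centre.
- swivel_drive (a point): Bystander: aluminium swivel flash drive standing upright in an end slot of the black slotted stand (stand 40 x 100 x 26 mm, drives reach 62 to 69 mm above the liner); centre of the drive.
- red_stick (a point): Bystander: red rubber-cased stick upright in the middle slot of the stand; centre.
- capped_drive (a point): Bystander: white ceramic-capped drive upright in the other end slot of the stand; centre.
Things that resemble listed ones, but are neither listed nor needed, are in the scene too. What is shaped like the part that bears block_center but blue is not meant. Of the things that look like the part that bears tray_floor, take the one that is nearest to the robot's base at the start.

How it is judged:
By the outcome, as a careful person would: the job done as asked, in the order asked, and still so for the second after the job is handed in, with the robot touching nothing.
It also fails if it takes over 58 s, if anything falls off the work surface, if the arm or the gripper's body presses on something with over 40 N, if the wrist force passes 120 N, or if a joint passes its speed limit or range.

ROBOT

A 6-joint arm with a two-finger parallel gripper is mounted at the origin on the work surface. World frame = base frame: x ahead of the robot, y to its left, z up, the work surface at z = 0. Lengths are in m, angles in rad, forces in N, time in s.
With the tool pointing down it reaches from about 0.375 to 0.9 m from the base axis. Payload 3.1 kg.
Tool frame: the origin (TCP) lies midway between the tips of the shut fingers; the grasp point (between the pads) lies 19 mm behind it (env.pinch_z is the distance from the TCP to the grasp point, in m); y points along the fingers, x is the direction in which the jaws open and shut, and the axes are right-handed (so a half turn about y gives the same grasp; the last joint's range is limited). The gripper opens to 85 mm and grips with 20 to 120 N. Pads are 22 mm wide; open, the fingers measure 114 mm over their backs; the gripper's body (76 mm by 85 mm) begins 54 mm behind the grasp point. The pads swing forward as they close: fully open they stand 13 mm farther back than shut.
Start: joints at [-1.306, 0.527, 1.433, -0, 1.181, -0.178], TCP at [0.268, -0.565, 0.231] pointing down, gripper open.
Joint ranges: [-3.08, 3.08], [-0.75, 2.2], [0.22, 2.44], [-1.43, 4.57], [0, 2.65], [-2.85, 2.85]. Speed limits (rad/s): [2.79, 2.79, 3.14, 3.14, 3.14, 3.14].

INTERFACE

Orientations are given as a 3x3 rotation matrix whose columns are the frame's x, y, z axes.
In Python, from cell import monitor, vision, env gives the robot as it stands.
- The arm moves only by the shell command python3 -m crank 'ROWS' [OPENING] [FORCE]. ROWS is JSON, a list that holds one entry, the list of rows, each a list of 4 numbers: the shift along the tool's x, y, z in m, then the turn about the tool's y in degrees. A call has exactly 10 rows; each row shifts and turns the commanded pose from where the row before left it, along the tool's axes as they then stand; what a row does not reach is not made up. A row lasts 1/12 s, in which the tool goes at most 41.7 mm and 7.16 degrees, less where a joint would pass 70% of its speed; a pose out of reach is approached as far as the arm can. A call with a gripper value outside its range is refused whole. OPENING is the opening in per cent of the stroke, from 0 (shut) to 100 (fully open), set as the call begins (- or left out, the last holds). The fingers move at their own pace and stop on an object; FORCE is the grip in N (left out, the last holds). Time passes only in rows, so rows that do not move let the fingers close, or fill a call up. It gives the time, the measured TCP pose, the force and the opening at its end, in the units of the state.
- monitor.read_state(): the state, without advancing time (a new reading comes with each control period).
- vision.read_camera(name): name is "scene" or "top" or "wrist"; returns the picture (384x512x3 uint8, red, green, blue); there is no depth.
- vision.get_calibration(name): a dict with "mtx" (3x3 intrinsics, pixels), "k1" (the pictures are not rectified: a ray, as slopes to the right and down, at radius r is drawn at 1 + k1 r^2 times it, then the intrinsics apply), "origin" and "rotation" of the camera in the world; the wrist camera has in their place "T_tool_cam" (4x4, takes a point from camera to tool coordinates, whose origin is the TCP and whose axes are the tool frame's). Camera axes: x right, y up, looking along -z (the intrinsics and any distortion apply to the point x, -y, -z); pixel columns grow to the right and rows downward; lengths in m; the calibration is good to about 2 mm. A picture is of the moment at which its call begins: read the wrist's pose just before it. get_calibration takes no time and is no camera call.
- env.close_job(): hands the job in, once; it reports no verdict.
Trained networks look in the newest picture that a camera, given by its name, has taken for a name from the list of things; names that differ only in an ending like _2 or _b are one class to them, and where a whole thing is asked for, a point or a joint stands for the part that bears it (a point fixed in the world has none). Each returns a list of dicts, best first, with "confidence" (0 to 1); they miss things now and then, are a little off and sometimes report something else, mostly with a low value. They report only what shows in the picture. A call takes as long as a camera call. They do not tell look-alikes from the thing itself.
- vision.silhouettes(camera, name): "region" (384x512 bool, what is visible of it) and "rect" ([left, top, right, bottom] in pixels, round what is visible of it).
- vision.tip_of(camera, name): "uv" ([column, row] in pixels: a listed point, or the origin of a listed thing).
The state is a dict: "clock": time; "q": joint angles; "joint_velocities": joint speeds; "tau": joint torques, N m; "eef_pos": TCP position; "eef_rot": TCP orientation; "contact_force": force on the tool from outside, world axes, zero at the start; "moment": the same for the moment, N m; "width": finger opening in m.
Only numpy, scipy, OpenCV 4.12 (cv2) and the standard library are available. Lean on these libraries where they do the work, as an engineer would, in place of code of your own. Each camera call takes 0.05 s, during which the arm holds its last target.

## Working session

There is one attempt and no reset: what is moved stays moved. The work goes in short steps, Python scripts to look and compute and a shell command to move; the robot and the scene stay as the last step left them, time stands still between calls to the robot, and variables do not carry over. Pictures are saved under pics/ and viewed, and the job is handed in when it is done.

```bash
ls; mkdir -p pics; python3 - <<'E'
from cell import monitor, vision, env
import cv2
s=monitor.read_state(); print(s); print(env.pinch_z)
for n in ["scene","top","wrist"]:
    im=vision.read_camera(n); cv2.imwrite(f"pics/{n}0.png",im[:,:,::-1]); print(n,vision.get_calibration(n))
E
```

```text
pics
{'clock': 0.0, 'q': array([-1.30650912e+00,  5.28439562e-01,  1.43391320e+00,  3.14720889e-05,
        1.18143409e+00, -1.78508620e-01]), 'joint_velocities': array([ 7.44046968e-04,  8.03332204e-05, -1.15558414e-03,  9.82236652e-04,
        9.15669876e-04, -8.48479397e-04]), 'tau': array([ 2.66391267e-03, -4.42343581e+01, -1.78022987e+01, -7.07526078e-05,
        8.34693405e-03,  9.86075094e-06]), 'eef_pos': array([ 0.26762816, -0.56399381,  0.23034652]), 'eef_rot': array([[ 4.28455915e-01, -5.45065045e-04,  9.03562522e-01],
       [-9.03560119e-01,  2.12561639e-03,  4.28456057e-01],
       [-2.15416373e-03, -9.99997592e-01,  4.18233879e-04]]), 'contact_force': array([ 0.70197906,  0.84612055, -0.1794917 ]), 'moment': array([-0.04280156,  0.03684437, -0.03617366]), 'width': 0.08539219357223958}
0.0187
scene {'mtx': array([[408.79941777,   0.        , 256.06470886],
       [  0.        , 408.79941777, 194.67768815],
       [  0.        ,   0.        ,   1.        ]]), 'k1': -0.02984448951577566, 'origin': array([ 1.10103177, -0.3330825 ,  0.7426837 ]), 'rotation': array([[ 0.4977
[... 393 characters left out ...]
': array([[-0.00633806,  0.9856699 , -0.16856654],
       [-0.99980942, -0.00935895, -0.01713263],
       [-0.01846472,  0.16842583,  0.98554137]])}
wrist {'mtx': array([[265.35447654,   0.        , 255.79367246],
       [  0.        , 265.35447654, 191.7165157 ],
       [  0.        ,   0.        ,   1.        ]]), 'k1': 0.01675655764248431, 'T_tool_cam': array([[ 9.99999722e-01,  1.38729840e-04,  7.32291335e-04,
        -3.79885247e-04],
       [ 6.66668129e-04,  2.72807138e-01, -9.62068512e-01,
        -1.43205976e-01],
       [-3.33241913e-04,  9.62068733e-01,  2.72806970e-01,
         7.05336144e-02],
       [ 0.00000000e+00,  0.00000000e+00,  0.00000000e+00,
         1.00000000e+00]])}
```

View pics/scene0.png

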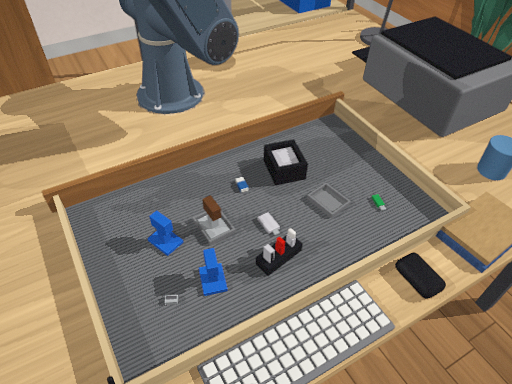

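View pics/top0.png

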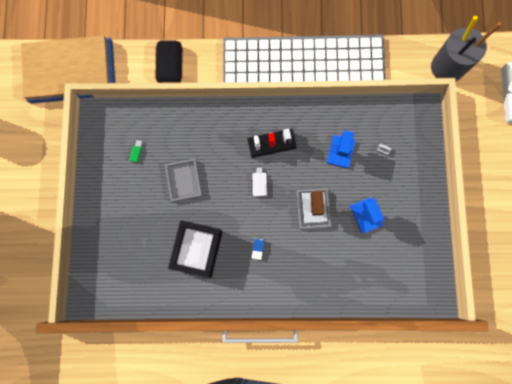

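View pics/wrist0.png

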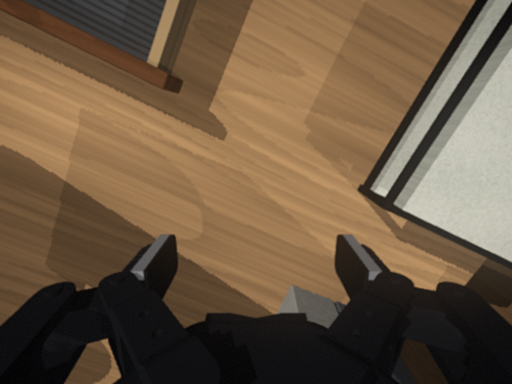

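```bash
cat > h.py <<'E'
import numpy as np, cv2
from cell import monitor, vision, env
from scipy.spatial.transform import Rotation as R
def cam(n,st=None):
    c=vision.get_calibration(n)
    if n=='wrist':
        T=np.array(c['T_tool_cam']); st=st or monitor.read_state()
        Rw=np.array(st['eef_rot']); return c['mtx'],c['k1'],Rw@T[:3,3]+st['eef_pos'],Rw@T[:3,:3]
    return c['mtx'],c['k1'],np.array(c['origin']),np.array(c['rotation'])
def ray(n,uv,st=None):
    K,k1,o,Rm=cam(n,st)
    d=np.array([(uv[0]-K[0,2])/K[0,0],(uv[1]-K[1,2])/K[1,1]]); u=d.copy()
    for _ in range(20): u=d/(1+k1*(u@u))
    v=Rm@np.array([u[0],-u[1],-1]); return o,v/np.linalg.norm(v)
def onz(n,uv,z,st=None):
    o,v=ray(n,uv,st); return o+v*(z-o[2])/v[2]
def proj(n,p,st=None):
    K,k1,o,Rm=cam(n,st); c=Rm.T@(np.asarray(p)-o); u=np.array([c[0],-c[1]])/-c[2]
    u=u*(1+k1*(u@u)); return np.array([K[0,0]*u[0]+K[0,2],K[1,1]*u[1]+K[1,2]])
def tri(obs):
    A=np.zeros((3,3));b=np.zeros(3)
    for o,v in obs:
        P=np.eye(3)-np.outer(v,v);A+=P;b+=P@o
    p=np.linalg.solve(A,b); return p,[np.linalg.norm((np.eye(3)-np.outer(v,v))@(p-o)) for o,v in obs]
E
python3 - <<'E'
from h import *
np.set_printoptions(precision=4,suppress=True)
for n in ['block_center','tray_floor','caddy_rim','plate_top']:
    D={}
    for c in ['scene','top']:
        D[c]=vision.tip_of(c,n)
        print(n,c,[(np.round(d['uv'],1),round(d['confidence'],2)) for d in D[c]])
    for a in D['scene']:
        for b in D['top']:
            p,r=tri([ray('scene',a['uv']),ray('top',b['uv'])])
            if max(r)<.012: print('   ',p,np.round(r,4))
E
```

```text
block_center scene [(array([212.5, 213.8]), 0.88), (array([212.4, 269.6]), 0.86), (array([162.6, 226.3]), 0.59)]
block_center top [(array([343., 145.]), 0.92), (array([316.3, 205.8]), 0.85), (array([372.7, 213.4]), 0.68)]
    [ 0.6477 -0.1532  0.1702] [0.0018 0.0018]
    [ 0.5534 -0.115   0.0507] [0.0015 0.0015]
    [ 0.681  -0.1756  0.0462] [0.0002 0.0002]
    [ 0.5771 -0.1358 -0.1267] [0.0006 0.0006]
    [ 0.5367 -0.2258  0.0555] [0.0027 0.0027]
tray_floor scene [(array([328.1, 199.7]), 0.87), (array([212.3, 225.1]), 0.65)]
tray_floor top [(array([181.7, 180.6]), 0.94), (array([310.7, 210.3]), 0.87)]
    [0.6157 0.1669 0.0078] [0.001 0.001]
    [ 0.5486 -0.1116  0.0038] [0.0026 0.0026]
caddy_rim scene [(array([285.8, 156.1]), 0.88)]
caddy_rim top [(array([193.8, 246.9]), 0.61)]
    [0.4714 0.1319 0.0514] [0.0001 0.0001]
plate_top scene []
plate_top top [(array([193.2, 245.7]), 0.8)]
```

```bash
python3 - <<'E'
import cv2
a=cv2.imread('pics/top0.png')[120:290,150:400]; cv2.imwrite('pics/topz.png',cv2.resize(a,None,fx=3.2,fy=3.2,interpolation=2)[:600,:800])
a=cv2.imread('pics/scene0.png')[130:280,190:370]; cv2.imwrite('pics/scz.png',cv2.resize(a,None,fx=4,fy=4,interpolation=2))
E
```

```text
(no output)
```

View pics/topz.png

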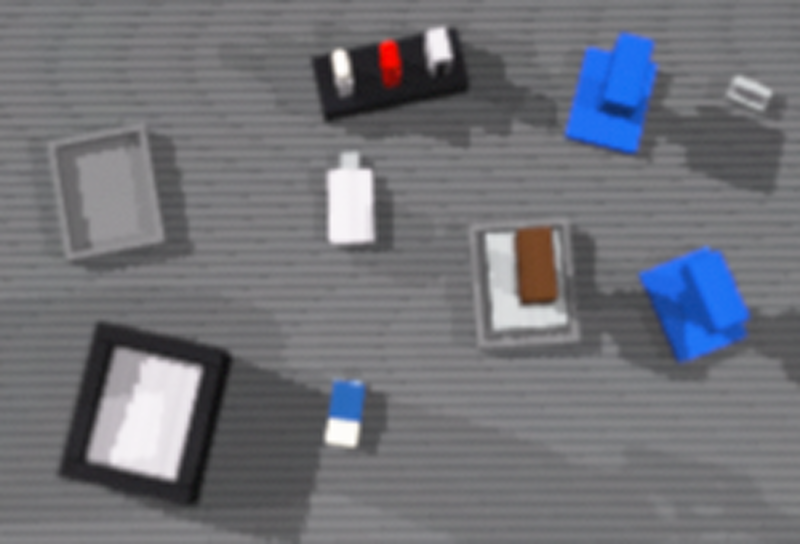

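View pics/scz.png

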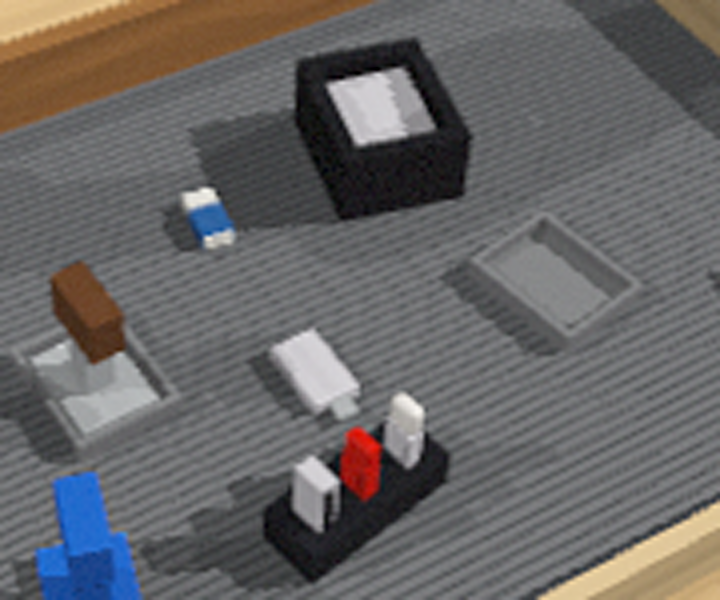

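```bash
python3 -m crank '[[[0,0,0,7.1],[0,0,0,7.1],[0,0,0,7.1],[-0.0329,0,0.0243,0],[-0.0329,0,0.0243,0],[-0.0329,0,0.0243,0],[-0.0329,0,0.0243,0],[-0.0329,0,0.0243,0],[-0.0329,0,0.0243,0],[-0.0329,0,0.0243,0]]]' 55 && python3 -m crank '[[[-0.0329,0,0.0243,0],[-0.0329,0,0.0243,0],[-0.0329,0,0.0243,0],[-0.0329,0,0.0243,0],[-0.0329,0,0.0243,0],[-0.0329,0,0.0243,0],[0,0,0,0],[0,0,0,0],[0,0,0,0],[0,0,0,0]]]'
python3 - <<'E'
from h import *
s=monitor.read_state(); print(s['clock'],s['eef_pos'],s['eef_rot'],s['q'],s['width'])
im=vision.read_camera('wrist'); cv2.imwrite('pics/w1.png',im[:,:,::-1])
for n in ['block_center','tray_floor']:
    print(n,[(d['uv'],d['confidence']) for d in vision.tip_of('wrist',n)])
E
```

```text
clock: 1.38
eef_pos: [0.4219, -0.3213, 0.2316]
eef_rot: [[0.07, 0.001, 0.998], [-0.998, -0.0, 0.07], [0.0, -1.0, 0.0]]
contact_force: [1.7, 0.0, 0.0]
width: 0.0472
clock: 2.22
eef_pos: [0.5519, -0.1167, 0.2313]
eef_rot: [[0.07, -0.001, 0.998], [-0.998, -0.0, 0.07], [0.0, -1.0, -0.001]]
contact_force: [-0.1, -0.1, 0.5]
width: 0.047
2.2167 [ 0.55193281 -0.11671816  0.23126675] [[ 6.96815257e-02 -5.52472535e-04  9.97569135e-01]
 [-9.97569252e-01 -3.09785664e-04  6.96813623e-02]
 [ 2.70535578e-04 -9.99999799e-01 -5.72715951e-04]] [-4.06183750e-01  4.45766412e-01  1.58716359e+00 -5.61688441e-04
  1.10904784e+00  1.09512495e+00] 0.04696342346239486
block_center [([340.1, 186.9], 0.95), ([257.1, 168.6], 0.85), ([312.4, 73.6], 0.75)]
tray_floor [([46.3, 102.7], 0.83)]
```

View pics/w1.png

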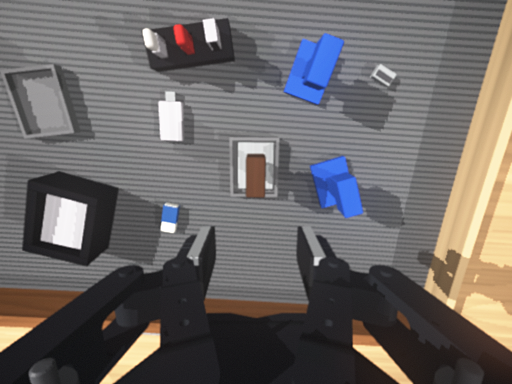

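```bash
python3 - <<'E'
import cv2
a=cv2.imread('pics/w1.png')
cv2.imwrite('pics/w1a.png',cv2.resize(a[130:205,215:295],None,fx=8,fy=8,interpolation=2))
cv2.imwrite('pics/w1b.png',cv2.resize(a[165:275,15:125],None,fx=5.4,fy=5.4,interpolation=2))
a=cv2.imread('pics/top0.png')
cv2.imwrite('pics/t1a.png',cv2.resize(a[180:235,285:345],None,fx=10,fy=10,interpolation=2))
cv2.imwrite('pics/t1b.png',cv2.resize(a[215:285,160:230],None,fx=8.5,fy=8.5,interpolation=2))
E
```

```text
(no output)
```

View pics/w1a.png

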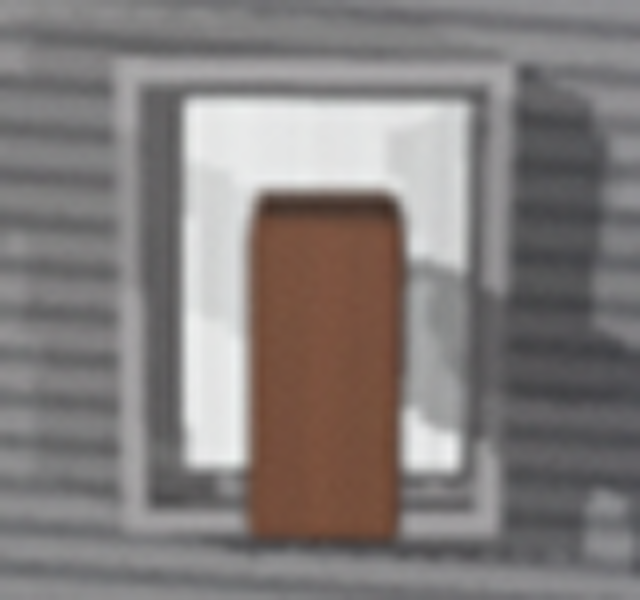

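View pics/w1b.png

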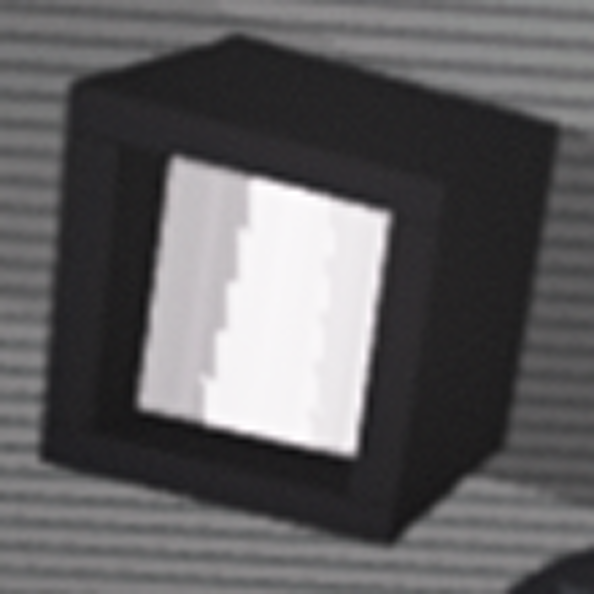

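View pics/t1a.png

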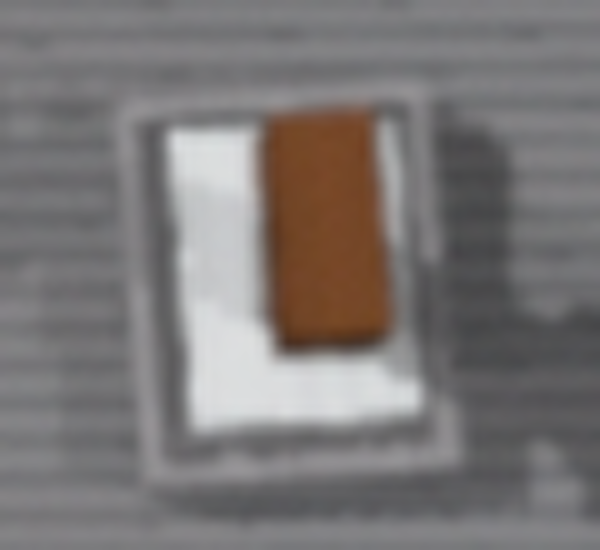

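View pics/t1b.png

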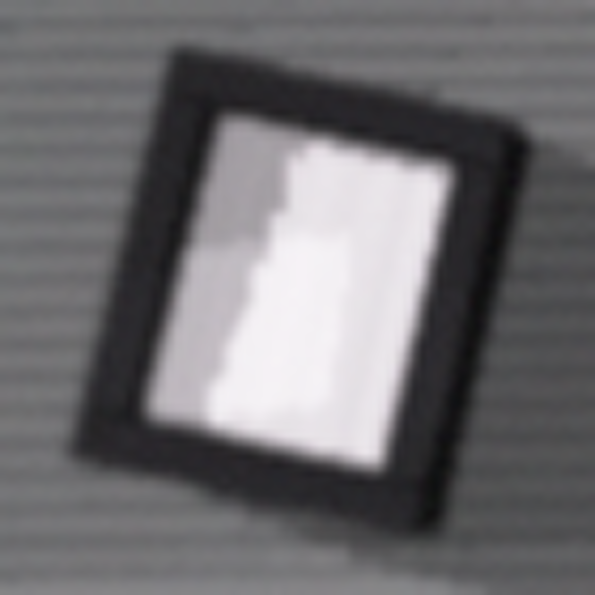

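```bash
cat > fit.py <<'E'
from h import *
from scipy.optimize import least_squares
np.set_printoptions(precision=4,suppress=True)
def fit(L,W,views,x0,fixz=None):
    # corner order TL,TR,BR,BL : image up=+x, right=-y
    C=np.array([[L/2,W/2],[L/2,-W/2],[-L/2,-W/2],[-L/2,W/2]])
    def pts(p):
        c,s=np.cos(p[3]),np.sin(p[3]); z=p[2] if fixz is None else fixz
        return [np.array([p[0]+c*a-s*b,p[1]+s*a+c*b,z]) for a,b in C]
    def f(p):
        r=[]
        for cam_,st,f_,off,uv in views:
            for P,q in zip(pts(p),uv):
                if q is None: continue
                r.append(proj(cam_,P,st)-((np.array(q)+.5)/f_-.5+np.array(off)))
        return np.concatenate(r)
    s=least_squares(f,x0,loss='soft_l1',f_scale=.5)
    print('xyz',s.x[:3],'yaw',np.degrees(s.x[3]),'res',np.round(f(s.x),1)); return s.x
E
python3 - <<'E'
from fit import *
st=monitor.read_state()
x0=[.55,-.115,.01,.05]
W=('wrist',st,8,(215,130)); T=('top',None,10,(285,180))
def both(L,Wd,w,t,x0,W=W,T=T):
    fit(L,Wd,[W+(w,),T+(t,)],x0); fit(L,Wd,[W+(w,)],x0); fit(L,Wd,[T+(t,)],x0)
print('tray');both(.082,.066,[(115,60),(518,62),(500,535),(125,532)],[(118,100),(430,88),(462,462),(148,480)],x0)
print('foot');both(.064,.048,[(183,97),(470,97),(466,470),(188,470)],[(167,127),None,(425,415),(190,433)],x0)
print('handle');both(.046,.022,[(255,212),(402,212),(398,537),(248,537)],[(265,115),(375,105),(390,335),(278,342)],[.55,-.115,.09,.05])
print('caddy');both(.1,.084,[(72,93),(440,184),(395,545),(42,460)],[(170,48),(510,122),(430,532),(75,452)],[.47,.13,.055,-.25],('wrist',st,5.4,(15,165)),('top',None,8.5,(160,215)))
E
```

```text
tray
xyz [ 0.5542 -0.1135  0.0155] yaw 3.266290407956598 res [ 0.6 -0.1 -0.1  0.2  0.1  0.2  0.3  0.  -0.3 -0.2 -0.5 -1.  -0.2 -0.
 -0.3  0.2]
xyz [ 0.5546 -0.1132  0.0166] yaw 3.413572665605369 res [ 0.2 -0.2 -0.3 -0.   0.   0.1  0.1  0.1]
xyz [ 0.5552 -0.1152  0.005 ] yaw 2.810289326147113 res [ 0.3  0.1 -0.1 -0.5 -0.2  0.2  0.   0.1]
foot
xyz [ 0.5568 -0.1151  0.0137] yaw 3.8880202108073414 res [ 0.1  0.4 -0.   0.4 -0.4 -0.1  0.3 -0.1 -0.1  0.  -0.4 -0.6  0.3 -0.7]
xyz [ 0.5578 -0.115   0.0177] yaw 3.945102859500244 res [-0.2  0.   0.2  0.  -0.1 -0.   0.1 -0. ]
xyz [ 0.5534 -0.1134  0.0341] yaw 3.446711207567903 res [-0.1 -0.  -0.   0.1  0.2 -0.1]
handle
xyz [ 0.5564 -0.1152  0.0812] yaw 2.6989301129821417 res [-0.6  0.3  0.9  0.7  0.1 -0.2 -0.2 -0.6 -0.3 -0.4 -0.1  0.   0.2  0.1
  0.1 -0. ]
xyz [ 0.5572 -0.115   0.0848] yaw 3.3612234059205823 res [-1.1  0.1  0.6  0.3  0.3 -0.1 -0.2 -0.3]
xyz [ 0.5573 -0.1161  0.0737] yaw 2.2288644360482572 res [-0.1 -0.2 -0.1  0.2  0.   0.1  0.1 -0.1]
caddy
xyz [0.4693 0.132  0.0546] yaw -12.63920073992038 res [-0.1 -1.9  1.6 -0.1  0.   0.8  0.4  0.9 -0.3 -1.   0.  -1.  -2.1  0.1
 -1.4  0.5]
xyz [0.466  0.1379 0.0476] yaw -12.320073516189206 res [-0.2 -0.8  0.1  0.2 -0.7 -0.1  0.9  0.5]
xyz [0.4692 0.1332 0.0379] yaw -12.024423156676805 res [ 0.4  0.1  0.1 -0.5 -1.3 -0.2  0.1  0.8]
```

```bash
python3 -m crank '[[[-0.0014,0.02,0.0047,0.5],[0,0.03,0,0],[0,0.03,0,0],[0,0.02,0,0],[0,0,0,0],[0,0,0,0],[0,0,0,0],[0,0,0,0],[0,0,0,0],[0,0,0,0]]]' 
python3 - <<'E'
from h import *
s=monitor.read_state(); print(s['clock'],s['eef_pos'],s['eef_rot'],s['q'],s['width'])
im=vision.read_camera('wrist'); cv2.imwrite('pics/w2.png',im[:,:,::-1])
cv2.imwrite('pics/w2z.png',cv2.resize(im[100:250,180:340,::-1],None,fx=4,fy=4,interpolation=2))
for n in ['block_center','tray_floor']:
    print(n,[(d['uv'],d['confidence']) for d in vision.tip_of('wrist',n)])
print(proj('wrist',[.5565,-.115,.044],s),proj('wrist',[.5545,-.1135,.003],s))
E
```

```text
clock: 3.2
eef_pos: [0.5579, -0.1143, 0.1327]
eef_rot: [[0.062, 0.003, 0.998], [-0.998, -0.001, 0.062], [0.001, -1.0, 0.002]]
contact_force: [0.2, 0.2, -0.0]
width: 0.0471
3.2 [ 0.55790157 -0.11428085  0.13269296] [[ 0.062177    0.00252909  0.99806193]
 [-0.99806441 -0.00104747  0.06217981]
 [ 0.0012027  -0.99999625  0.00245907]] [-3.98221985e-01  5.85254842e-01  1.66523583e+00  1.96137331e-05
  8.88364595e-01  1.11034334e+00] 0.04714377717601883
block_center [([260.6, 200.3], 0.87), ([344.5, 57.6], 0.72), ([375.9, 221.8], 0.6)]
tray_floor []
[257.48595671 198.17142689] [255.70827231 188.56114568]
```

View pics/w2z.png

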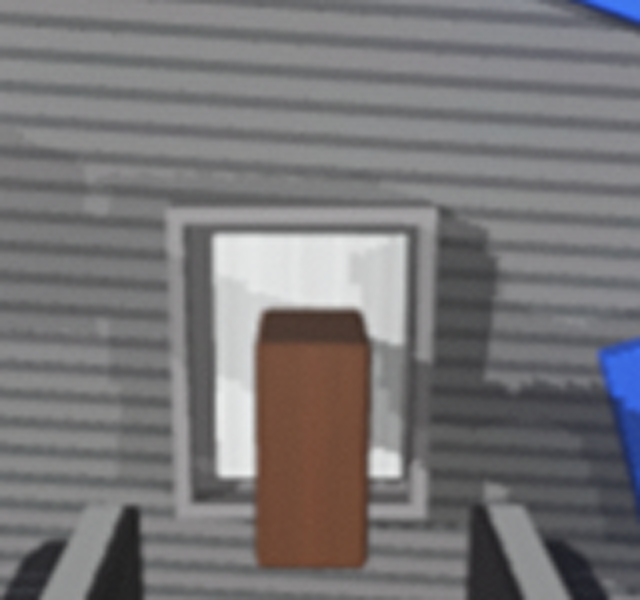

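```bash
python3 - <<'E'
from fit import *
st=monitor.read_state()
x0=[.55,-.115,.01,.05]
W=('wrist',st,4,(180,100))
fit(.082,.066,[W+([(165,208),(437,207),(427,518),(180,517)],)],x0)
fit(.082,.066,[W+([(165,208),(437,207),(427,518),(180,517)],)],x0,.013)
fit(.064,.048,[W+([(212,233),(408,233),(403,478),(218,478)],)],x0)
fit(.064,.048,[W+([(212,233),(408,233),(403,478),(218,478)],)],x0,.013)
fit(.046,.022,[W+([(257,342),(368,342),(367,567),(257,567)],)],[.55,-.115,.09,.05])
fit(.046,.022,[W+([(257,342),(368,342),(367,567),(257,567)],)],[.55,-.115,.09,.05],.085)
E
```

```text
xyz [ 0.5537 -0.1126  0.0149] yaw 3.8059328558860503 res [ 0.3  0.  -0.1 -0.   0.1 -0.2 -0.3  0.3]
xyz [ 0.5533 -0.1126  0.0097] yaw 3.8133108751799645 res [ 0.6  0.2 -0.3  0.2 -0.1 -0.6 -0.1 -0.1]
xyz [ 0.5569 -0.1144  0.0169] yaw 3.6865175675102817 res [-0.   0.1  0.1 -0.1 -0.1 -0.   0.1  0. ]
xyz [ 0.5559 -0.1145  0.01  ] yaw 3.6958693906437405 res [ 0.3  0.4 -0.3  0.3 -0.5 -0.6  0.4 -0.5]
xyz [ 0.5552 -0.1146  0.0826] yaw 3.5553896235237152 res [-0.8  0.1  0.8  0.1  0.1 -0.1 -0.1 -0.1]
xyz [ 0.556  -0.1145  0.09  ] yaw 3.55636615923093 res [-1.  -0.2  1.  -0.2  0.2  0.2 -0.2  0.2]
```

```bash
python3 -m crank '[[[0,0.02,-0.0015,0],[0,0.02,0,0],[0,0.02,0,0],[0,0.015,0,0],[0,0.0075,0,0],[0,0,0,0],[0,0,0,0],[0,0,0,0],[0,0,0,0],[0,0,0,0]]]'; python3 -m crank '[[[0,0,0,0],[0,0,0,0],[0,0,0,0],[0,0,0,0],[0,0,0,0],[0,0,0,0],[0,0,0,0],[0,0,0,0],[0,0,0,0],[0,0,0,0]]]' 0 100
python3 - <<'E'
from h import *
s=monitor.read_state(); print(s)
im=vision.read_camera('wrist'); cv2.imwrite('pics/w3.png',im[:,:,::-1])
E
```

```text
clock: 4.18
eef_pos: [0.5563, -0.1142, 0.0498]
eef_rot: [[0.062, 0.002, 0.998], [-0.998, -0.001, 0.062], [0.001, -1.0, 0.002]]
contact_force: [-0.7, -0.3, -0.5]
width: 0.0472
clock: 5.02
eef_pos: [0.556, -0.1142, 0.0493]
eef_rot: [[0.062, 0.001, 0.998], [-0.998, -0.0, 0.062], [0.0, -1.0, 0.001]]
contact_force: [-0.4, 0.2, 5.9]
width: 0.0208
{'clock': 5.0167, 'q': array([-3.99397515e-01,  7.17939605e-01,  1.71159447e+00, -1.15302201e-04,
        7.11171829e-01,  1.10911411e+00]), 'joint_velocities': array([-0.00028586, -0.00062455, -0.00013563,  0.00010838,  0.00160219,
        0.00016156]), 'tau': array([ 4.40052990e-01, -4.10209322e+01, -8.79676133e+00,  8.66956729e-02,
       -1.17139178e-01,  1.57771446e-02]), 'eef_pos': array([ 0.55597407, -0.11420904,  0.04928348]), 'eef_rot': array([[ 6.23314048e-02,  7.87693485e-04,  9.98055197e-01],
       [-9.98055400e-01, -4.14161829e-04,  6.23317444e-02],
       [ 4.62454675e-04, -9.99999604e-01,  7.60346448e-04]]), 'contact_force': array([-0.42963571,  0.23621836,  5.89158884]), 'moment': array([0.02072565, 0.03967661, 0.02590498]), 'width': 0.020846004735697716}
```

View pics/w3.png

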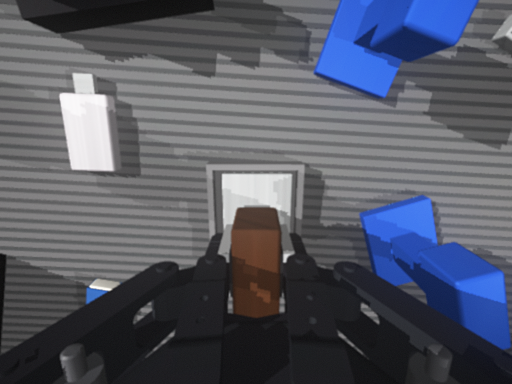

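```bash
python3 -m crank '[[[0,-0.01,0,0],[0,-0.02,0,0],[0,-0.03,0,0],[0,-0.03,0,5.4],[0,-0.03,0,5.4],[0,-0.03,0,5.3],[-0.0277,0,-0.0173,0],[-0.0277,0,-0.0173,0],[-0.0277,0,-0.0173,0],[0,0,0,0]]]'
python3 - <<'E'
from h import *
s=monitor.read_state(); print(s['eef_pos'],s['q'],s['contact_force'],s['moment'])
for n in ['wrist','scene','top']:
    im=vision.read_camera(n); cv2.imwrite(f'pics/{n}4.png',im[:,:,::-1])
    if n!='top':print([(d['uv'],d['confidence']) for d in vision.tip_of(n,'plate_top')],[(d['uv'],d['confidence']) for d in vision.tip_of(n,'caddy_rim')])
E
```

```text
clock: 5.9
eef_pos: [0.5179, -0.0161, 0.1983]
eef_rot: [[-0.214, -0.007, 0.977], [-0.977, 0.005, -0.214], [-0.003, -1.0, -0.008]]
contact_force: [-0.9, -0.5, -2.3]
width: 0.0212
[ 0.51785945 -0.01605429  0.19827603] [-0.24841094  0.43294021  1.72880033  0.00307353  0.98822349  1.53599054] [-0.88900546 -0.47035454 -2.33700767] [-0.07032973  0.06450028 -0.02973578]
[([147.3, 241.5], 0.72)] [([143.4, 247.7], 0.66)]
[([285.4, 160.8], 0.62), ([278.2, 248.6], 0.29)] [([283.9, 156.5], 0.66)]
```

View pics/wrist4.png

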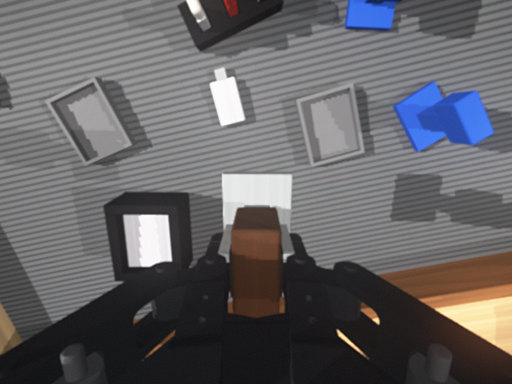

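View pics/scene4.png

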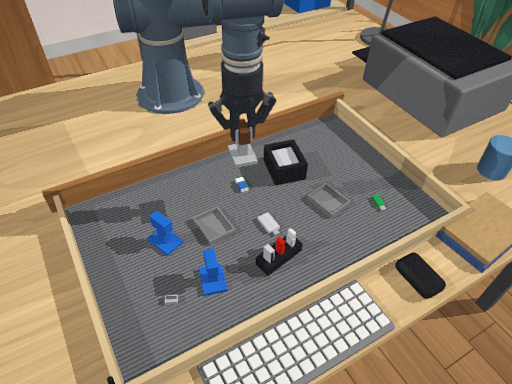

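View pics/top4.png

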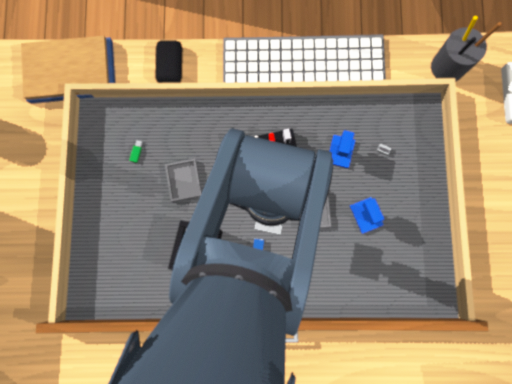

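```bash
python3 - <<'E'
import cv2
a=cv2.imread('pics/wrist4.png')
cv2.imwrite('pics/w4b.png',cv2.resize(a[180:290,95:205],None,fx=5.4,fy=5.4,interpolation=2))
cv2.imwrite('pics/w4a.png',cv2.resize(a[75:175,285:375],None,fx=6,fy=6,interpolation=2))
a=cv2.imread('pics/scene0.png')
cv2.imwrite('pics/s0c.png',cv2.resize(a[135:190,255:315],None,fx=10,fy=10,interpolation=2))
E
```

```text
(no output)
```

View pics/w4b.png

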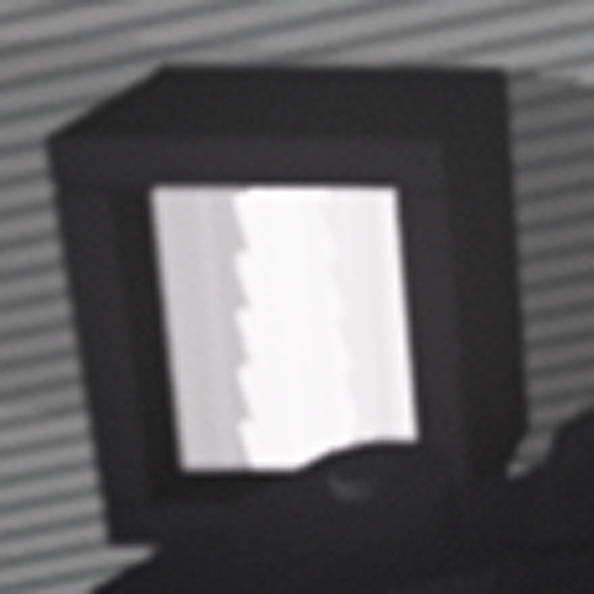

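View pics/w4a.png

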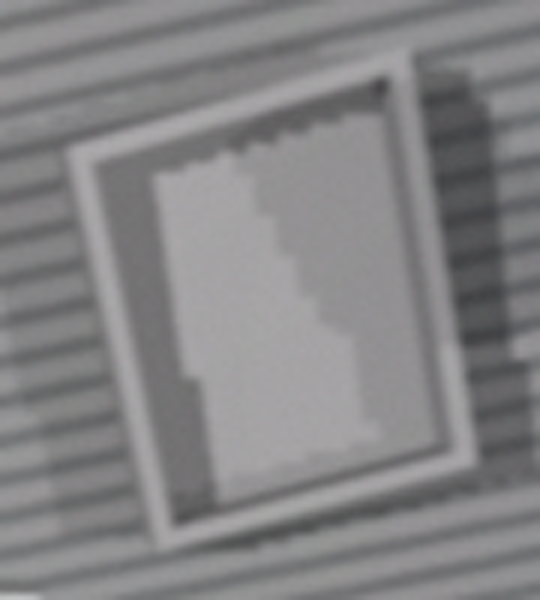

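View pics/s0c.png

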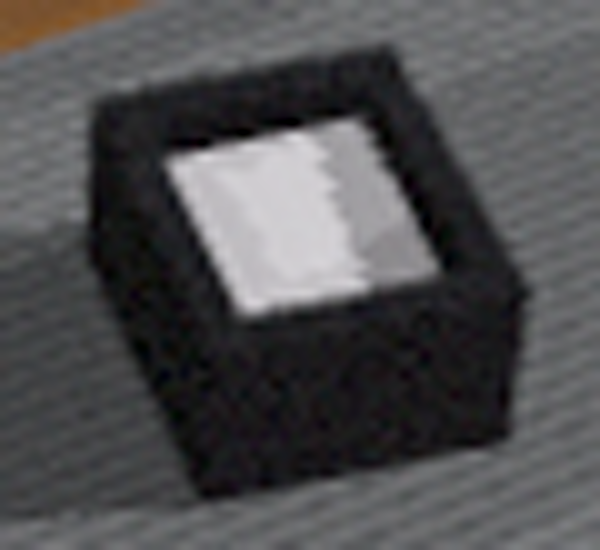

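```bash
cat > caddy.py <<'E'
from fit import *
st=monitor.read_state()
st1=dict(eef_pos=np.array([0.55193281,-0.11671816,0.23126675]),eef_rot=np.array([[6.96815257e-02,-5.52472535e-04,9.97569135e-01],[-9.97569252e-01,-3.09785664e-04,6.96813623e-02],[2.70535578e-04,-9.99999799e-01,-5.72715951e-04]]))
w1=('wrist',st1,5.4,(15,165),[(72,93),(440,184),(395,545),(42,460)])
w4=('wrist',st,5.4,(95,180),[(48,140),(445,138),None,(108,545)])
t=('top',None,8.5,(160,215),[(170,48),(510,122),(430,532),(75,452)])
s=('scene',None,10,(255,135),[(525,290),None,(95,105),(395,48)])
x0=[.47,.13,.054,-.22]
if __name__=='__main__':
    for v in ([w1],[w4],[t],[s]): fit(.1,.084,v,x0,.054)
    fit(.1,.084,[w1,w4,t,s],x0)
    fit(.1,.084,[w1,w4,t,s],x0,.054)
    fit(.082,.066,[('wrist',st,6,(285,75),[(68,150),(408,52),(475,460),(160,548)])],[.55,-.115,.013,.05],.0135)
E
python3 caddy.py
```

```text
xyz [0.4684 0.1332 0.056 ] yaw -12.556254842629686 res [-0.5 -1.9  1.2 -0.2 -0.3  0.6  0.1  0.7]
xyz [0.4771 0.1247 0.0707] yaw -13.200479119110764 res [-0.4 -0.9  0.2  0.1  0.1  0.7]
xyz [0.4685 0.1302 0.054 ] yaw -11.400515505040097 res [ 0.  -0.2  0.5 -1.1 -0.5  0.2 -0.   1.5]
xyz [0.4664 0.1326 0.0468] yaw -13.812371600103264 res [ 0.5  0.7 -0.5 -0.6 -0.  -0.1]
xyz [0.4697 0.1307 0.0552] yaw -13.081980691817304 res [ 1.  -2.7  2.9 -0.3  0.6  0.6  0.8  0.1 -3.7  6.6 -3.3  7.5 -2.8  7.4
  0.5 -1.3  0.8 -1.  -1.7  0.  -0.9  0.1  0.9  1.1 -0.6  0.1 -0.2  0.4]
xyz [0.4692 0.1313 0.0708] yaw -13.092178794728238 res [ 1.5 -2.6  3.  -0.3  0.7  0.3  1.2 -0.1 -3.4  6.7 -3.3  7.6 -2.6  7.2
  0.3 -1.1  0.6 -0.8 -1.9  0.3 -1.1  0.3  0.9  1.3 -0.5  0.3 -0.2  0.6]
xyz [ 0.5611 -0.1218  0.0216] yaw 3.119846973714825 res [ 0.2 -0.2 -0.3 -0.6  0.1  0.5 -0.   0.3]
```

```bash
python3 - <<'E'
s=open('caddy.py').read()
s=s.replace("st=monitor.read_state()\n","""st=dict(eef_pos=np.array([0.51785945,-0.01605429,0.19827603]),eef_rot=np.array([[-.214,-.007,.977],[-.977,.005,-.214],[-.003,-1,-.008]]))
""");open('caddy.py','w').write(s)
E
python3 caddy.py; python3 -c "
from cell import monitor
s=monitor.read_state();print(s['eef_pos'],s['contact_force'],s['clock'])"
```

```text
xyz [0.4684 0.1332 0.056 ] yaw -12.556254842629686 res [-0.5 -1.9  1.2 -0.2 -0.3  0.6  0.1  0.7]
xyz [0.4696 0.132  0.0537] yaw -13.061596021742442 res [-0.4 -0.9  0.1  0.4  0.3  0.2]
xyz [0.4685 0.1302 0.054 ] yaw -11.400515505040097 res [ 0.  -0.2  0.5 -1.1 -0.5  0.2 -0.   1.5]
[ 0.52348576 -0.02256123  0.19867509] [ 0.62916671  0.27566915 -2.61417688] 6.25Traceback (most recent call last):
  File "caddy.py", line 10, in <module>
    for v in ([w1],[w4],[t],[s]): fit(.1,.084,v,x0,.054)
                                  ~~~^^^^^^^^^^^^^^^^^^^
  File "fit.py", line 17, in fit
    s=least_squares(f,x0,loss='soft_l1',f_scale=.5)
    return func(*args, **kwargs)
    result = trf(vector_fun.fun, vector_fun.jac, x0, f0, J0, lb, ub, ftol, xtol,
                 gtol, max_nfev, x_scale, loss_function, tr_solver,
                 tr_options.copy(), verbose, callback=callback_wrapped)
    return trf_no_bounds(
        fun, jac, x0, f0, J0, ftol, xtol, gtol, max_nfev, x_scale,
        loss_function, tr_solver, tr_options, verbose, callback=callback)
    J = jac(x)
    self._update_jac()
    ~~
[... 687 characters left out ...]
               ^^^^^^^
    f = np.atleast_1d(self.fun(x, *self.args, **self.kwargs))
                      ~~~~~~~~^^^^^^^^^^^^^^^^^^^^^^^^^^^^^^
    return np.atleast_1d(self.fun(x))
                         ~~~~~~~~^^^
    return self.f(x, *self.args, **self.kwargs)
           ~~~~~~^^^^^^^^^^^^^^^^^^^^^^^^^^^^^^
  File "fit.py", line 15, in f
    r.append(proj(cam_,P,st)-((np.array(q)+.5)/f_-.5+np.array(off)))
             ~~~~^^^^^^^^^^^
  File "h.py", line 18, in proj
    K,k1,o,Rm=cam(n,st); c=Rm.T@(np.asarray(p)-o); u=np.array([c[0],-c[1]])/-c[2]
              ~~~^^^^^^
  File "h.py", line 5, in cam
    c=vision.get_calibration(n)
ValueError: time passes only in moves, steps and waits
```

```bash
python3 - <<'E'
s=open('h.py').read()
s=s.replace("def cam(n,st=None):\n    c=vision.get_calibration(n)","_C={}\ndef cam(n,st=None):\n    if n not in _C: _C[n]=vision.get_calibration(n)\n    c=_C[n]");open('h.py','w').write(s)
E
python3 caddy.py
```

```text
xyz [0.4684 0.1332 0.056 ] yaw -12.556254842629686 res [-0.5 -1.9  1.2 -0.2 -0.3  0.6  0.1  0.7]
xyz [0.4696 0.132  0.0537] yaw -13.061596021742442 res [-0.4 -0.9  0.1  0.4  0.3  0.2]
xyz [0.4685 0.1302 0.054 ] yaw -11.400515505040097 res [ 0.  -0.2  0.5 -1.1 -0.5  0.2 -0.   1.5]
xyz [0.4664 0.1326 0.0468] yaw -13.812371600103264 res [ 0.5  0.7 -0.5 -0.6 -0.  -0.1]
xyz [0.4693 0.1318 0.0551] yaw -12.87824887831148 res [ 0.1 -2.4  2.  -0.3  0.   0.6  0.3  0.4 -0.8 -0.2 -0.   0.8  0.3  1.
 -0.1 -1.1  0.2 -0.9 -2.1  0.2 -1.4  0.4  1.2  0.9 -0.4  0.  -0.   0.2]
xyz [0.4689 0.1324 0.054 ] yaw -12.93605613553329 res [ 0.5 -2.4  2.1 -0.2  0.   0.4  0.5  0.2 -0.6 -0.2 -0.1  0.9  0.3  0.8
 -0.3 -0.9 -0.  -0.7 -2.4  0.4 -1.6  0.5  1.2  1.1 -0.2  0.2  0.1  0.3]
xyz [ 0.5546 -0.114   0.013 ] yaw 3.455593246622344 res [ 0.  -0.2 -0.1 -0.8  0.2  0.6 -0.1  0.4]
```

```bash
python3 -m crank '[[[-0.02,0,-0.0126,0.5],[-0.03,0,-0.019,0],[-0.03,0,-0.019,0],[-0.03,0,-0.019,0],[-0.02,0.01,-0.0126,0],[-0.0085,0.02,-0.0054,0],[0,0.02,0,0],[0,0.015,0,0],[0,0.005,0,0],[0,0,0,0]]]'; python3 -m crank '[[[0,0,0,0],[0,0,0,0],[0,0,0,0],[0,0,0,0],[0,0,0,0],[0,0,0,0],[0,0,0,0],[0,0,0,0],[0,0,0,0],[0,0,0,0]]]'
python3 - <<'E'
from h import *
s=monitor.read_state(); print(s['clock'],s['eef_pos'],s['eef_rot'],s['q'],s['contact_force'])
for n in ['wrist','scene']:
    im=vision.read_camera(n); cv2.imwrite(f'pics/{n}5.png',im[:,:,::-1])
cv2.imwrite('pics/s5z.png',cv2.resize(im[90:200,230:340,::-1],None,fx=5.4,fy=5.4,interpolation=2))
E
```

```text
clock: 7.08
eef_pos: [0.4683, 0.1324, 0.1276]
eef_rot: [[-0.226, -0.003, 0.974], [-0.974, -0.0, -0.226], [0.001, -1.0, -0.003]]
contact_force: [-0.7, -0.6, -1.3]
width: 0.0211
clock: 7.92
eef_pos: [0.4687, 0.133, 0.1288]
eef_rot: [[-0.225, -0.0, 0.974], [-0.974, -0.0, -0.225], [0.0, -1.0, -0.0]]
contact_force: [0.2, 0.3, -2.3]
width: 0.0208
7.9167 [0.4686753  0.13301722 0.12881927] [[-2.25396185e-01 -1.62421550e-05  9.74267191e-01]
 [-9.74267191e-01 -1.84650603e-06 -2.25396185e-01]
 [ 5.45991002e-06 -1.00000000e+00 -1.54080033e-05]] [ 4.66859546e-02  5.08958460e-01  1.87065555e+00 -1.57378676e-06
  7.61994954e-01  1.84483309e+00] [ 0.20935949  0.31873403 -2.29183309]
```

View pics/wrist5.png

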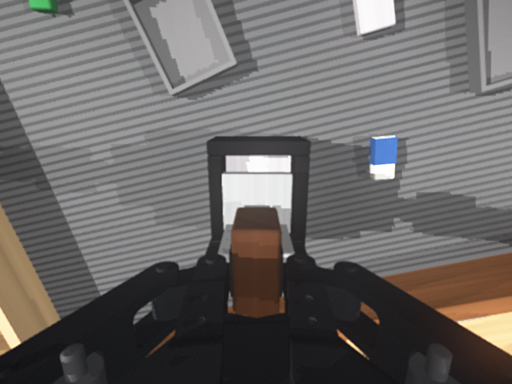

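View pics/s5z.png

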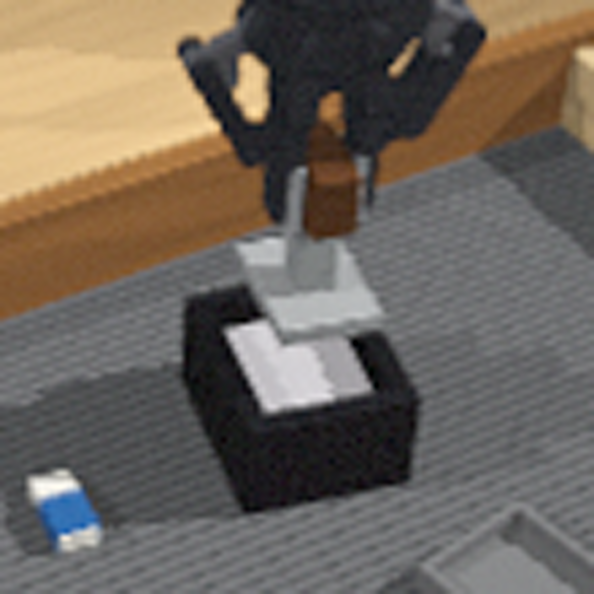

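```bash
python3 - <<'E'
import cv2
a=cv2.imread('pics/wrist5.png')
cv2.imwrite('pics/w5z.png',cv2.resize(a[125:265,195:325],None,fx=4.3,fy=4.3,interpolation=2))
E
python3 - <<'E'
from h import *
s=dict(eef_pos=np.array([0.4686753,0.13301722,0.12881927]),eef_rot=np.array([[-2.25396185e-01,-1.62421550e-05,9.74267191e-01],[-9.74267191e-01,-1.84650603e-06,-2.25396185e-01],[5.45991002e-06,-1.,-1.54080033e-05]]))
print(np.degrees(np.arctan2(-.225396,.974267)))
def rect(c,L,W,yaw,z):
    y=np.radians(yaw)
    return np.array([proj('wrist',[c[0]+np.cos(y)*a-np.sin(y)*b,c[1]+np.sin(y)*a+np.cos(y)*b,z],s) for a,b in [(L/2,W/2),(L/2,-W/2),(-L/2,-W/2),(-L/2,W/2)]]).round(1)
print('outer',rect((.469,.132),.1,.084,-12.9,.054)); print('inner',rect((.469,.132),.076,.06,-12.9,.054))
print('foot',rect((.4687,.133),.064,.048,-13.03,.0925))
E
```

```text
-13.026168493959815
outer [[206.5 141.4]
 [310.3 141.1]
 [304.4 252.3]
 [212.3 252.5]]
inner [[221.9 156.2]
 [294.8 156. ]
 [291.7 240.3]
 [225.  240.4]]
foot [[222.8 173.6]
 [292.4 173.6]
 [289.3 256.7]
 [225.7 256.7]]
```

View pics/w5z.png

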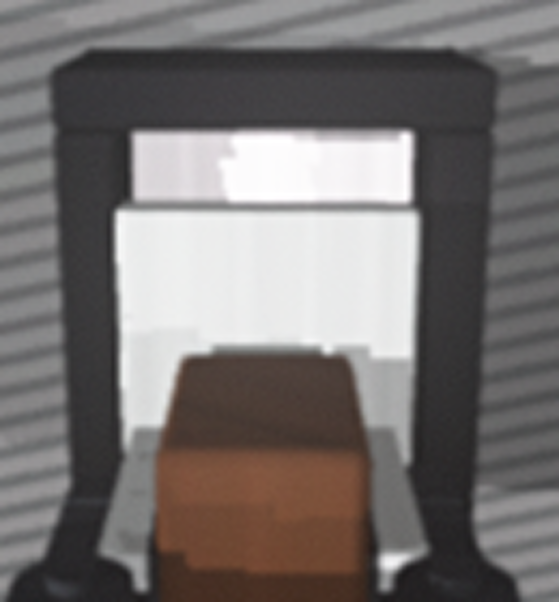

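```bash
python3 -m crank '[[[0.0009,0.005,0.0005,0],[0,0.008,0,0],[0,0.006,0,0],[0,0.003,0,0],[0,0.0015,0,0],[0,0.001,0,0],[0,0.001,0,0],[0,0.001,0,0],[0,0.001,0,0],[0,0.001,0,0]]]'; python3 -c "
from cell import monitor
s=monitor.read_state();print(s['eef_pos'],s['contact_force'],s['moment'])"
```

```text
clock: 8.85
eef_pos: [0.4691, 0.132, 0.1004]
eef_rot: [[-0.225, 0.0, 0.974], [-0.974, 0.0, -0.225], [-0.0, -1.0, 0.0]]
contact_force: [0.1, 0.7, -1.9]
width: 0.0211
[0.46913543 0.13201947 0.10040089] [ 0.0904271   0.67370502 -1.94823948] [-0.02423944 -0.00713514 -0.03726434]
```

```bash
python3 -m crank '[[[0,0.001,0,0],[0,0.001,0,0],[0,0.001,0,0],[0,0.001,0,0],[0,0.001,0,0],[0,0.001,0,0],[0,0.001,0,0],[0,0,0,0],[0,0,0,0],[0,0,0,0]]]'; python3 - <<'E'
from h import *
s=monitor.read_state();print(s['eef_pos'],s['contact_force'],s['moment'])
im=vision.read_camera('wrist'); cv2.imwrite('pics/w6z.png',cv2.resize(im[125:265,195:325,::-1],None,fx=4.3,fy=4.3,interpolation=2))
im=vision.read_camera('scene'); cv2.imwrite('pics/s6z.png',cv2.resize(im[90:200,230:340,::-1],None,fx=5.4,fy=5.4,interpolation=2))
E
```

```text
clock: 9.68
eef_pos: [0.469, 0.132, 0.0933]
eef_rot: [[-0.225, 0.0, 0.974], [-0.974, 0.0, -0.225], [-0.0, -1.0, 0.0]]
contact_force: [-0.2, -0.4, -1.9]
width: 0.021
[0.46899041 0.13200026 0.09332093] [-0.20128898 -0.36327086 -1.91459863] [-0.06489681  0.00534296  0.00802623]
```

View pics/w6z.png

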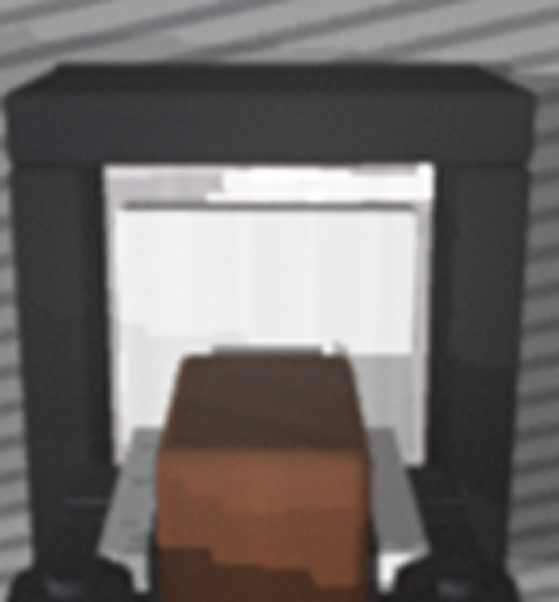

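View pics/s6z.png

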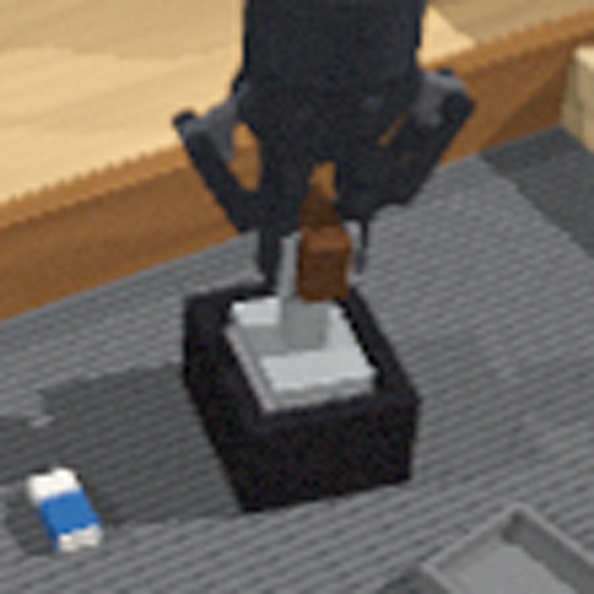

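```bash
Z='s=monitor.read_state();print(s["eef_pos"],s["contact_force"],s["moment"])'; python3 -m crank '[[[0,0.001,0,0],[0,0.001,0,0],[0,0.001,0,0],[0,0.001,0,0],[0,0.001,0,0],[0,0,0,0],[0,0,0,0],[0,0,0,0],[0,0,0,0],[0,0,0,0]]]'; python3 -c "from cell import monitor;$Z"; python3 -m crank '[[[0,0.001,0,0],[0,0.001,0,0],[0,0.001,0,0],[0,0,0,0],[0,0,0,0],[0,0,0,0],[0,0,0,0],[0,0,0,0],[0,0,0,0],[0,0,0,0]]]'; python3 -c "from cell import monitor;$Z"
```

```text
clock: 10.62
eef_pos: [0.469, 0.132, 0.0884]
eef_rot: [[-0.225, 0.0, 0.974], [-0.974, 0.0, -0.225], [-0.0, -1.0, 0.0]]
contact_force: [0.2, -0.7, -2.4]
width: 0.0211
[0.46901816 0.13200066 0.08835459] [ 0.24838199 -0.71171192 -2.44615796] [ 0.00074108 -0.02319573  0.04985276]
clock: 11.45
eef_pos: [0.4689, 0.132, 0.0853]
eef_rot: [[-0.225, -0.0, 0.974], [-0.974, -0.0, -0.225], [0.0, -1.0, -0.0]]
contact_force: [0.3, 0.2, -2.0]
width: 0.0209
[0.4689475  0.13198241 0.08529741] [ 0.26376951  0.22532013 -1.98441529] [-0.01539804  0.02420822 -0.01685127]
```

```bash
Z='s=monitor.read_state();print(s["eef_pos"],s["contact_force"],s["moment"])'; python3 -m crank '[[[0,0.001,0,0],[0,0.001,0,0],[0,0.001,0,0],[0,0,0,0],[0,0,0,0],[0,0,0,0],[0,0,0,0],[0,0,0,0],[0,0,0,0],[0,0,0,0]]]'; python3 -c "from cell import monitor;$Z"; python3 -m crank '[[[0,0.0005,0,0],[0,0.0005,0,0],[0,0.0005,0,0],[0,0.0005,0,0],[0,0,0,0],[0,0,0,0],[0,0,0,0],[0,0,0,0],[0,0,0,0],[0,0,0,0]]]'; python3 -c "from cell import monitor;$Z"
```

```text
clock: 12.28
eef_pos: [0.469, 0.132, 0.0824]
eef_rot: [[-0.226, 0.0, 0.974], [-0.974, 0.0, -0.226], [-0.0, -1.0, 0.0]]
contact_force: [-1.2, 0.7, 3.2]
width: 0.0211
[0.46901792 0.13204292 0.08238714] [-1.16430247  0.71955741  3.22385687] [0.15357202 0.16041451 0.03181968]
clock: 13.12
eef_pos: [0.469, 0.132, 0.0802]
eef_rot: [[-0.226, -0.0, 0.974], [-0.974, 0.0, -0.226], [-0.0, -1.0, -0.0]]
contact_force: [0.3, 1.1, 1.0]
width: 0.0205
[0.46897493 0.13201824 0.08021134] [0.28354265 1.06821427 1.00151837] [ 0.28249789  0.06367053 -0.04300055]
```

```bash
Z='s=monitor.read_state();print(s["eef_pos"],s["contact_force"],s["moment"])'; python3 -m crank '[[[0,0.00005,0,0],[0,0.00005,0,0],[0,0.00005,0,0],[0,0.00005,0,0],[0,0.00005,0,0],[0,0.00005,0,0],[0,0.00005,0,0],[0,0.00005,0,0],[0,0.00005,0,0],[0,0.00005,0,0]]]' | grep -v rot; python3 -c "from cell import monitor;$Z"; python3 -m crank '[[[0,-0.0001,0,0],[0,0,0,0],[0,0,0,0],[0,0,0,0],[0,0,0,0],[0,0,0,0],[0,0,0,0],[0,0,0,0],[0,0,0,0],[0,0,0,0]]]'|grep -v rot; python3 -c "from cell import monitor;$Z"
```

```text
clock: 13.95
eef_pos: [0.469, 0.132, 0.0799]
contact_force: [-0.6, 0.8, 3.0]
width: 0.0212
[0.46901398 0.13201025 0.07985385] [-0.58104985  0.77510923  2.96673026] [ 0.31626149  0.12308233 -0.04491693]
clock: 14.78
eef_pos: [0.469, 0.132, 0.0799]
contact_force: [-0.6, 1.1, 0.4]
width: 0.021
[0.46897594 0.1320156  0.07986543] [-0.61720964  1.05284065  0.37117446] [0.38704381 0.08392774 0.02885676]
```

```bash
cat > chk.py <<'E'
import sys
from cell import monitor
s=monitor.read_state(); f=s["contact_force"][2]+2.35
print(round(s['clock'],2),'z',round(s["eef_pos"][2],5),'push',round(f,2),s["moment"].round(2))
sys.exit(f>float(sys.argv[1]))
E
python3 -m crank '[[[0,0.00007,0,0],[0,0.00007,0,0],[0,0.00007,0,0],[0,0.00007,0,0],[0,0.00007,0,0],[0,0.00007,0,0],[0,0.00007,0,0],[0,0.00007,0,0],[0,0.00007,0,0],[0,0.00007,0,0]]]' >/dev/null; python3 chk.py 7.5 && python3 -m crank '[[[0,0.00006,0,0],[0,0.00006,0,0],[0,0.00006,0,0],[0,0.00006,0,0],[0,0.00006,0,0],[0,0.00006,0,0],[0,0.00006,0,0],[0,0.00006,0,0],[0,0.00006,0,0],[0,0.00006,0,0]]]' >/dev/null; python3 chk.py 7.5
```

```text
15.62 z 0.07923 push 6.14 [ 0.4   0.1  -0.01]
15.62 z 0.07923 push 6.14 [ 0.4   0.1  -0.01]False
False
```

```bash
sed -i 's/sys.exit(f>float(sys.argv\[1\]))/sys.exit(int(f>float(sys.argv[1])))/' chk.py
python3 -m crank '[[[0,0.00006,0,0],[0,0.00006,0,0],[0,0.00006,0,0],[0,0.00006,0,0],[0,0.00006,0,0],[0,0.00006,0,0],[0,0.00006,0,0],[0,0.00006,0,0],[0,0.00006,0,0],[0,0.00006,0,0]]]' >/dev/null; python3 chk.py 8 && python3 -m crank '[[[0,0.00006,0,0],[0,0.00006,0,0],[0,0.00006,0,0],[0,0.00006,0,0],[0,0.00006,0,0],[0,0.00006,0,0],[0,0.00006,0,0],[0,0.00006,0,0],[0,0.00006,0,0],[0,0.00006,0,0]]]' >/dev/null && python3 chk.py 8 && python3 -m crank '[[[0,0.00006,0,0],[0,0.00006,0,0],[0,0.00006,0,0],[0,0.00006,0,0],[0,0.00006,0,0],[0,0.00006,0,0],[0,0.00006,0,0],[0,0.00006,0,0],[0,0.00006,0,0],[0,0.00006,0,0]]]' >/dev/null && python3 chk.py 8
```

```text
16.45 z 0.0786 push 5.95 [ 0.36  0.13 -0.03]
17.28 z 0.07802 push 5.38 [ 0.36  0.11 -0.07]
18.12 z 0.07741 push 4.65 [ 0.39  0.15 -0.01]
```

```bash
python3 -m crank '[[[0,0.00006,0,0],[0,0.00006,0,0],[0,0.00006,0,0],[0,0.00006,0,0],[0,0.00006,0,0],[0,0.00006,0,0],[0,0.00006,0,0],[0,0.00006,0,0],[0,0.00006,0,0],[0,0.00006,0,0]]]' >/dev/null; python3 chk.py 8; python3 - <<'E'
from h import *
s=monitor.read_state();print(s['contact_force'],s['eef_rot'])
im=vision.read_camera('wrist'); cv2.imwrite('pics/w7z.png',cv2.resize(im[125:265,195:325,::-1],None,fx=4.3,fy=4.3,interpolation=2))
im=vision.read_camera('scene'); cv2.imwrite('pics/s7z.png',cv2.resize(im[90:200,230:340,::-1],None,fx=5.4,fy=5.4,interpolation=2))
E
```

```text
18.95 z 0.07682 push 5.76 [ 0.38  0.11 -0.04]
[-0.71611865  1.32966408  3.41455851] [[-2.25518037e-01  5.46429470e-05  9.74238991e-01]
 [-9.74238992e-01  1.98247548e-05 -2.25518039e-01]
 [-3.16370194e-05 -9.99999998e-01  4.87644499e-05]]
```

View pics/w7z.png

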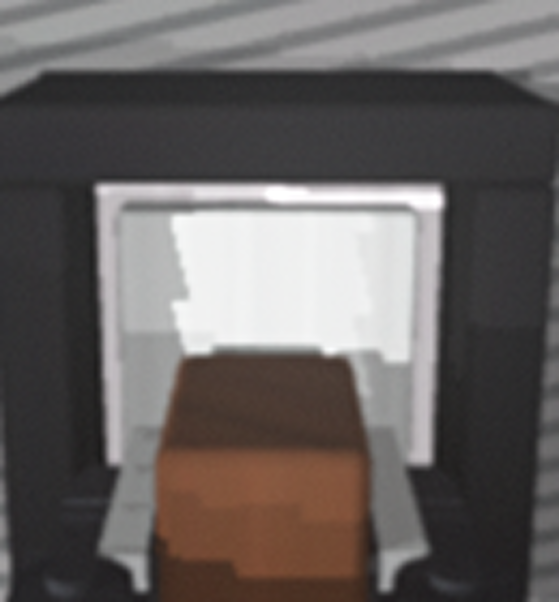

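View pics/s7z.png

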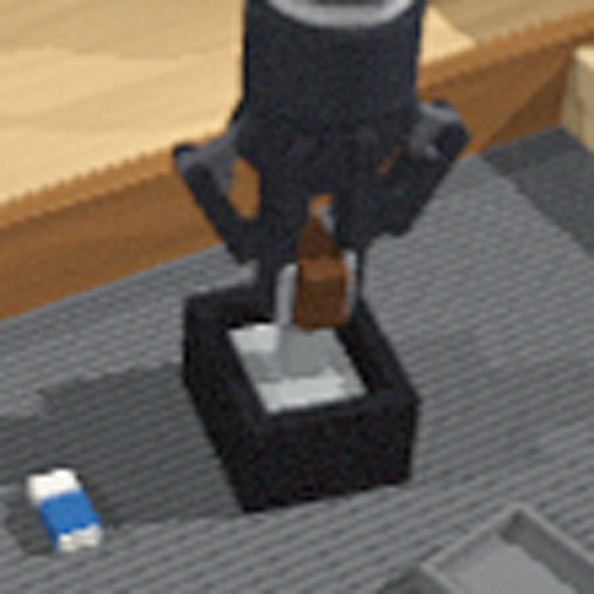

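```bash
python3 -m crank '[[[0,0.00006,0,0],[0,0.00006,0,0],[0,0.00006,0,0],[0,0.00006,0,0],[0,0.00006,0,0],[0,0.00006,0,0],[0,0.00006,0,0],[0,0.00006,0,0],[0,0.00006,0,0],[0,0.00006,0,0]]]' >/dev/null; python3 chk.py 8 && python3 -m crank '[[[0,0.00006,0,0],[0,0.00006,0,0],[0,0.00006,0,0],[0,0.00006,0,0],[0,0.00006,0,0],[0,0.00006,0,0],[0,0.00006,0,0],[0,0.00006,0,0],[0,0.00006,0,0],[0,0.00006,0,0]]]' >/dev/null && python3 chk.py 8 && python3 -m crank '[[[0,0.00006,0,0],[0,0.00006,0,0],[0,0.00006,0,0],[0,0.00006,0,0],[0,0.00006,0,0],[0,0.00006,0,0],[0,0.00006,0,0],[0,0.00006,0,0],[0,0.00006,0,0],[0,0.00006,0,0]]]' >/dev/null && python3 chk.py 8 && python3 -m crank '[[[0,0.00006,0,0],[0,0.00006,0,0],[0,0.00006,0,0],[0,0.00006,0,0],[0,0.00006,0,0],[0,0.00006,0,0],[0,0.00006,0,0],[0,0.00006,0,0],[0,0.00006,0,0],[0,0.00006,0,0]]]' >/dev/null && python3 chk.py 8
```

```text
19.88 z 0.07622 push 5.92 [ 0.44  0.12 -0.02]
20.72 z 0.0756 push 5.63 [ 0.38  0.07 -0.03]
21.55 z 0.075 push 6.04 [ 0.43  0.12 -0.03]
22.38 z 0.07442 push 6.83 [ 0.41  0.13 -0.03]
```

```bash
python3 -m crank '[[[0,0.00006,0,0],[0,0.00006,0,0],[0,0.00006,0,0],[0,0.00006,0,0],[0,0.00006,0,0],[0,0.00006,0,0],[0,0.00006,0,0],[0,0.00006,0,0],[0,0.00006,0,0],[0,0.00006,0,0]]]' >/dev/null; python3 chk.py 8 && python3 -m crank '[[[0,0.00006,0,0],[0,0.00006,0,0],[0,0.00006,0,0],[0,0.00006,0,0],[0,0.00006,0,0],[0,0.00006,0,0],[0,0.00006,0,0],[0,0.00006,0,0],[0,0.00006,0,0],[0,0.00006,0,0]]]' >/dev/null && python3 chk.py 8 && python3 -m crank '[[[0,0.00006,0,0],[0,0.00006,0,0],[0,0.00006,0,0],[0,0.00006,0,0],[0,0.00006,0,0],[0,0.00006,0,0],[0,0.00006,0,0],[0,0.00006,0,0],[0,0.00006,0,0],[0,0.00006,0,0]]]' >/dev/null && python3 chk.py 8 && python3 -m crank '[[[0,0.00006,0,0],[0,0.00006,0,0],[0,0.00006,0,0],[0,0.00006,0,0],[0,0.00006,0,0],[0,0.00006,0,0],[0,0.00006,0,0],[0,0.00006,0,0],[0,0.00006,0,0],[0,0.00006,0,0]]]' >/dev/null && python3 chk.py 8
```

```text
23.22 z 0.07381 push 6.43 [0.41 0.07 0.  ]
24.05 z 0.07322 push 5.73 [ 0.46  0.15 -0.06]
24.88 z 0.07262 push 7.16 [0.46 0.1  0.03]
25.72 z 0.072 push 6.66 [ 0.42  0.1  -0.01]
```

```bash
python3 -m crank '[[[0,0.00005,0,0],[0,0.00005,0,0],[0,0.00005,0,0],[0,0.00005,0,0],[0,0.00005,0,0],[0,0.00005,0,0],[0,0.00005,0,0],[0,0.00005,0,0],[0,0.00005,0,0],[0,0.00005,0,0]]]' >/dev/null; python3 chk.py 8 && python3 -m crank '[[[0,0.00005,0,0],[0,0.00005,0,0],[0,0.00005,0,0],[0,0.00005,0,0],[0,0.00005,0,0],[0,0.00005,0,0],[0,0.00005,0,0],[0,0.00005,0,0],[0,0.00005,0,0],[0,0.00005,0,0]]]' >/dev/null && python3 chk.py 8 && python3 -m crank '[[[0,0.00005,0,0],[0,0.00005,0,0],[0,0.00005,0,0],[0,0.00005,0,0],[0,0.00005,0,0],[0,0.00005,0,0],[0,0.00005,0,0],[0,0.00005,0,0],[0,0.00005,0,0],[0,0.00005,0,0]]]' >/dev/null && python3 chk.py 8 && python3 -m crank '[[[0,0.00005,0,0],[0,0.00005,0,0],[0,0.00005,0,0],[0,0.00005,0,0],[0,0.00005,0,0],[0,0.00005,0,0],[0,0.00005,0,0],[0,0.00005,0,0],[0,0.00005,0,0],[0,0.00005,0,0]]]' >/dev/null && python3 chk.py 8.2
```

```text
26.55 z 0.07151 push 5.65 [ 0.46  0.12 -0.03]
27.38 z 0.07103 push 6.19 [ 0.43  0.1  -0.05]
28.22 z 0.07052 push 8.03 [0.48 0.08 0.06]
```

```bash
python3 -m crank '[[[0,0.00005,0,0],[0,0.00005,0,0],[0,0.00005,0,0],[0,0.00005,0,0],[0,0.00005,0,0],[0,0.00005,0,0],[0,0.00005,0,0],[0,0.00005,0,0],[0,0.00005,0,0],[0,0.00005,0,0]]]' >/dev/null; python3 chk.py 9 && python3 -m crank '[[[0,0.00005,0,0],[0,0.00005,0,0],[0,0.00005,0,0],[0,0.00005,0,0],[0,0.00005,0,0],[0,0.00005,0,0],[0,0.00005,0,0],[0,0.00005,0,0],[0,0.00005,0,0],[0,0.00005,0,0]]]' >/dev/null && python3 chk.py 9 && python3 -m crank '[[[0,0.00005,0,0],[0,0.00005,0,0],[0,0.00005,0,0],[0,0.00005,0,0],[0,0.00005,0,0],[0,0.00005,0,0],[0,0.00005,0,0],[0,0.00005,0,0],[0,0.00005,0,0],[0,0.00005,0,0]]]' >/dev/null && python3 chk.py 9
```

```text
29.05 z 0.07001 push 7.78 [ 0.49  0.13 -0.01]
29.88 z 0.06951 push 6.79 [ 0.49  0.13 -0.01]
30.72 z 0.069 push 6.85 [0.45 0.12 0.06]
```

```bash
python3 -m crank '[[[0,0.00005,0,0],[0,0.00005,0,0],[0,0.00005,0,0],[0,0.00005,0,0],[0,0.00005,0,0],[0,0.00005,0,0],[0,0.00005,0,0],[0,0.00005,0,0],[0,0.00005,0,0],[0,0.00005,0,0]]]' >/dev/null; python3 chk.py 9 && python3 -m crank '[[[0,0.00005,0,0],[0,0.00005,0,0],[0,0.00005,0,0],[0,0.00005,0,0],[0,0.00005,0,0],[0,0.00005,0,0],[0,0.00005,0,0],[0,0.00005,0,0],[0,0.00005,0,0],[0,0.00005,0,0]]]' >/dev/null && python3 chk.py 9 && python3 -m crank '[[[0,0.00005,0,0],[0,0.00005,0,0],[0,0.00005,0,0],[0,0.00005,0,0],[0,0.00005,0,0],[0,0.00005,0,0],[0,0.00005,0,0],[0,0.00005,0,0],[0,0.00005,0,0],[0,0.00005,0,0]]]' >/dev/null && python3 chk.py 9
```

```text
31.55 z 0.06851 push 6.44 [0.45 0.12 0.01]
32.38 z 0.06801 push 6.4 [0.44 0.13 0.03]
33.22 z 0.0675 push 7.14 [0.48 0.14 0.01]
```

```bash
python3 -m crank '[[[0,0.00005,0,0],[0,0.00005,0,0],[0,0.00005,0,0],[0,0.00005,0,0],[0,0.00005,0,0],[0,0.00005,0,0],[0,0.00005,0,0],[0,0.00005,0,0],[0,0.00005,0,0],[0,0.00005,0,0]]]' >/dev/null; python3 chk.py 9 && python3 -m crank '[[[0,0.00005,0,0],[0,0.00005,0,0],[0,0.00005,0,0],[0,0.00005,0,0],[0,0.00005,0,0],[0,0.00005,0,0],[0,0.00005,0,0],[0,0.00005,0,0],[0,0.00005,0,0],[0,0.00005,0,0]]]' >/dev/null && python3 chk.py 9 && python3 -m crank '[[[0,0.00005,0,0],[0,0.00005,0,0],[0,0.00005,0,0],[0,0.00005,0,0],[0,0.00005,0,0],[0,0.00005,0,0],[0,0.00005,0,0],[0,0.00005,0,0],[0,0.00005,0,0],[0,0.00005,0,0]]]' >/dev/null && python3 chk.py 9
```

```text
34.05 z 0.06701 push 6.7 [ 0.44  0.09 -0.04]
34.88 z 0.06652 push 7.55 [ 0.43  0.05 -0.03]
35.72 z 0.06604 push 6.93 [ 0.45  0.14 -0.01]
```

```bash
python3 -m crank '[[[0,0.00005,0,0],[0,0.00005,0,0],[0,0.00005,0,0],[0,0.00005,0,0],[0,0.00005,0,0],[0,0.00005,0,0],[0,0.00005,0,0],[0,0.00005,0,0],[0,0.00005,0,0],[0,0.00005,0,0]]]' >/dev/null; python3 chk.py 9 && python3 -m crank '[[[0,0.00005,0,0],[0,0.00005,0,0],[0,0.00005,0,0],[0,0.00005,0,0],[0,0.00005,0,0],[0,0.00005,0,0],[0,0.00005,0,0],[0,0.00005,0,0],[0,0.00005,0,0],[0,0.00005,0,0]]]' >/dev/null && python3 chk.py 9 
```

```text
36.55 z 0.06568 push 9.21 [0.44 0.18 0.02]
```

```bash
python3 -m crank '[[[0,0.00006,0,0],[0,0.00006,0,0],[0,0.00006,0,0],[0,0,0,0],[0,0,0,0],[0,0,0,0],[0,0,0,0],[0,0,0,0],[0,0,0,0],[0,0,0,0]]]' >/dev/null; python3 chk.py 9
```

```text
37.38 z 0.06559 push 9.26 [ 0.41  0.22 -0.01]
```

```bash
python3 -m crank '[[[0,0.00007,0,0],[0,0.00007,0,0],[0,0.00006,0,0],[0,0,0,0],[0,0,0,0],[0,0,0,0],[0,0,0,0],[0,0,0,0],[0,0,0,0],[0,0,0,0]]]' >/dev/null; python3 chk.py 9
```

```text
38.22 z 0.06554 push 11.46 [ 0.36  0.25 -0.07]
```

```bash
python3 -m crank '[[[0,0.0001,0,0],[0,0.0001,0,0],[0,0.0001,0,0],[0,0,0,0],[0,0,0,0],[0,0,0,0],[0,0,0,0],[0,0,0,0],[0,0,0,0],[0,0,0,0]]]' >/dev/null; python3 chk.py 9
```

```text
39.05 z 0.06544 push 12.95 [ 0.41  0.33 -0.05]
```

```bash
python3 -m crank '[[[0,0.0001,0,0],[0,0.0001,0,0],[0,0,0,0],[0,0,0,0],[0,0,0,0],[0,0,0,0],[0,0,0,0],[0,0,0,0],[0,0,0,0],[0,0,0,0]]]' >/dev/null; python3 chk.py 9
```

```text
39.88 z 0.06537 push 12.76 [ 0.4   0.33 -0.07]
```

```bash
python3 -m crank '[[[0,0.0001,0,0],[0,0.0001,0,0],[0,0,0,0],[0,0,0,0],[0,0,0,0],[0,0,0,0],[0,0,0,0],[0,0,0,0],[0,0,0,0],[0,0,0,0]]]' >/dev/null; python3 chk.py 9; python3 -m crank '[[[0,0,0,0],[0,0,0,0],[0,0,0,0],[0,0,0,0],[0,0,0,0],[0,0,0,0],[0,0,0,0],[0,0,0,0],[0,0,0,0],[0,0,0,0]]]' >/dev/null; python3 chk.py 9
```

```text
40.72 z 0.06531 push 15.9 [ 0.43  0.36 -0.07]
41.55 z 0.06528 push 14.47 [0.4  0.38 0.02]
```

```bash
python3 -m crank '[[[0,0.00005,0,0],[0,0,0,0],[0,0,0,0],[0,0,0,0],[0,0,0,0],[0,0,0,0],[0,0,0,0],[0,0,0,0],[0,0,0,0],[0,0,0,0]]]' >/dev/null; python3 chk.py 9
python3 - <<'E'
from h import *
s=monitor.read_state();print(s['eef_pos'],s['eef_rot'])
im=vision.read_camera('wrist'); cv2.imwrite('pics/w8z.png',cv2.resize(im[125:265,195:325,::-1],None,fx=4.3,fy=4.3,interpolation=2))
E
```

```text
42.38 z 0.06528 push 14.41 [0.35 0.39 0.01]
[0.4690258  0.13199874 0.06527765] [[-2.25328481e-01  5.58116173e-04  9.74282692e-01]
 [-9.74282848e-01 -3.45045571e-05 -2.25328497e-01]
 [-9.21422858e-05 -9.99999844e-01  5.51537873e-04]]
```

View pics/w8z.png

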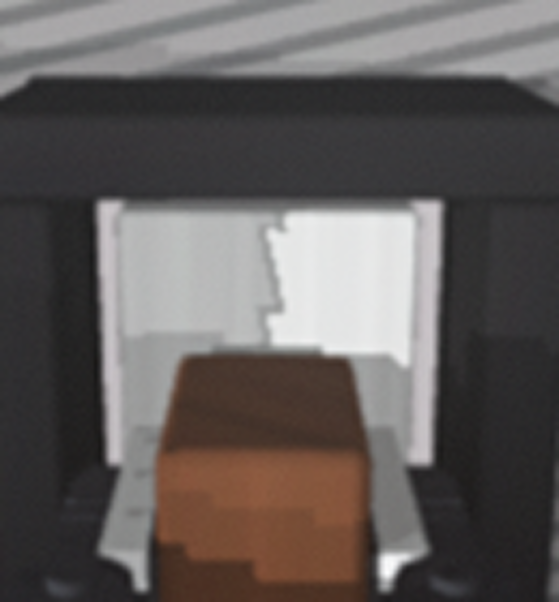

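```bash
python3 -m crank '[[[0,-0.003,0,0],[0,-0.009,0,0],[0,-0.016,0,0],[0,-0.022,0,0],[0,-0.022,0,0],[0,-0.022,0,-5.5],[0,-0.022,0,-5.5],[0,-0.009,0,-5.5],[0.02,0,0.0056,0],[0.035,0,0.0098,0]]]' >/dev/null; python3 -m crank '[[[0.04,0,0.0112,0],[0.04,0,0.0112,0],[0.04,0,0.0112,0],[0.04,0,0.0112,0],[0.025,0,0.007,0],[0.0097,0.02,0.0027,0],[0,0.02,0,0],[0,0.02,0,0],[0,0.01,0,0],[0,0,0,0]]]' 
python3 -m crank '[[[0,0,0,0],[0,0,0,0],[0,0,0,0],[0,0,0,0],[0,0,0,0],[0,0,0,0],[0,0,0,0],[0,0,0,0],[0,0,0,0],[0,0,0,0]]]' 
python3 - <<'E'
from h import *
s=monitor.read_state();print(s['clock'],s['eef_pos'],s['eef_rot'],s['contact_force'])
im=vision.read_camera('wrist'); cv2.imwrite('pics/w9.png',im[:,:,::-1]); cv2.imwrite('pics/w9z.png',cv2.resize(im[125:265,195:325,::-1],None,fx=4.3,fy=4.3,interpolation=2))
def rect(c,L,W,yaw,z):
    y=np.radians(yaw)
    return ((np.array([proj('wrist',[c[0]+np.cos(y)*a-np.sin(y)*b,c[1]+np.sin(y)*a+np.cos(y)*b,z],s) for a,b in [(L/2,W/2),(L/2,-W/2),(-L/2,-W/2),(-L/2,W/2)]])+.5-[195,125])*4.3-.5).round(0)
print(rect((.554,-.113),.082,.066,3.5,.0135))
im=vision.read_camera('scene'); cv2.imwrite('pics/s9.png',im[:,:,::-1])
E
```

```text
clock: 44.1
eef_pos: [0.5514, -0.1124, 0.1166]
eef_rot: [[0.06, -0.007, 0.998], [-0.998, 0.002, 0.06], [-0.003, -1.0, -0.007]]
contact_force: [0.3, -0.6, -1.9]
width: 0.021
clock: 44.93
eef_pos: [0.5539, -0.113, 0.1194]
eef_rot: [[0.061, -0.0, 0.998], [-0.998, 0.0, 0.061], [-0.0, -1.0, -0.0]]
contact_force: [-0.4, 0.1, -2.6]
width: 0.0206
44.9333 [ 0.55386202 -0.11300282  0.11936665] [[ 6.05378757e-02 -5.05793398e-05  9.98165900e-01]
 [-9.98165900e-01  2.41686718e-05  6.05378770e-02]
 [-2.71863099e-05 -9.99999998e-01 -4.90234522e-05]] [-0.42378688  0.06766981 -2.60776498]
[[116. 104.]
 [420. 104.]
 [407. 453.]
 [128. 453.]]
```

View pics/w9z.png

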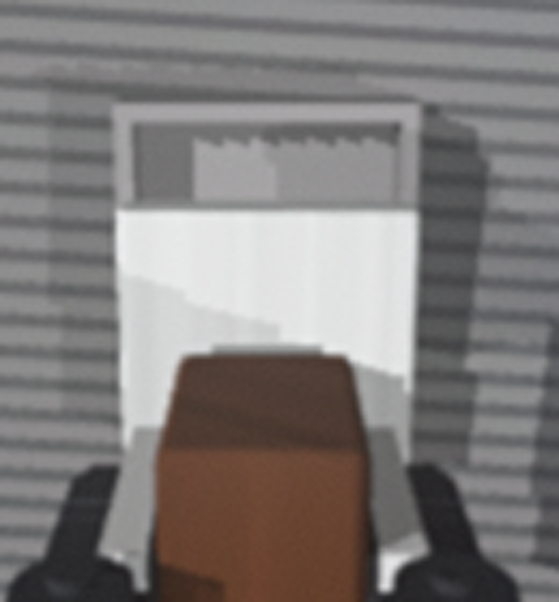

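View pics/s9.png

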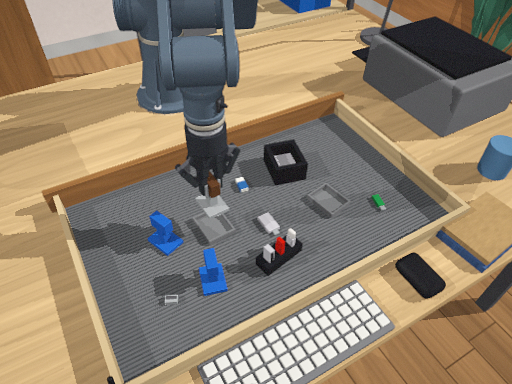

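```bash
python3 -m crank '[[[0,0.015,0,0],[0,0.02,0,0],[0,0.015,0,0],[0,0.009,0,0],[0,0.004,0,0],[0,0.003,0,0],[0,0.0005,0,0],[0,0.0005,0,0],[0,0.0005,0,0],[0,0.0005,0,0]]]' >/dev/null; python3 chk.py 9; python3 -m crank '[[[0,0.0004,0,0],[0,0.0004,0,0],[0,0.0004,0,0],[0,0.0004,0,0],[0,0.0002,0,0],[0,0,0,0],[0,0,0,0],[0,0,0,0],[0,0,0,0],[0,0,0,0]]]' >/dev/null; python3 chk.py 9
```

```text
45.87 z 0.05205 push 0.28 [-0.02  0.01  0.  ]
46.7 z 0.04957 push 0.25 [-0.03 -0.06  0.02]
```

```bash
python3 -m crank '[[[0,0.0002,0,0],[0,0.0002,0,0],[0,0.0002,0,0],[0,0.0002,0,0],[0,0,0,0],[0,0,0,0],[0,0,0,0],[0,0,0,0],[0,0,0,0],[0,0,0,0]]]' >/dev/null; python3 chk.py 9
```

```text
47.53 z 0.04931 push 7.52 [0.18 0.31 0.03]
```

```bash
python3 -m crank '[[[0,0,0,0],[0,0,0,0],[0,0,0,0],[0,0,0,0],[0,0,0,0],[0,0,0,0],[0,0,0,0],[0,0,0,0],[0,-0.003,0,0],[0,-0.01,0,0]]]' 55; python3 -m crank '[[[0,-0.02,0,0],[0,-0.03,0,0],[0,-0.03,0,0],[0,-0.03,0,0],[0,-0.02,0,0],[0,-0.01,0,0],[0,0,0,0],[0,0,0,0],[0,0,0,0],[0,0,0,0]]]'
python3 - <<'E'
from h import *
s=monitor.read_state();print(s['clock'],s['eef_pos'],s['contact_force'])
for n in ['wrist','scene']:
    im=vision.read_camera(n); cv2.imwrite(f'pics/{n}10.png',im[:,:,::-1])
a=cv2.imread('pics/scene10.png')[130:280,190:370]; cv2.imwrite('pics/s10z.png',cv2.resize(a,None,fx=4,fy=4,interpolation=2))
E
```

```text
clock: 48.37
eef_pos: [0.5529, -0.1126, 0.061]
eef_rot: [[0.06, -0.003, 0.998], [-0.998, 0.001, 0.06], [-0.001, -1.0, -0.003]]
contact_force: [0.3, 0.4, 0.5]
width: 0.047
clock: 49.2
eef_pos: [0.5528, -0.1126, 0.2]
eef_rot: [[0.06, -0.003, 0.998], [-0.998, 0.001, 0.06], [-0.002, -1.0, -0.003]]
contact_force: [0.5, 0.6, 0.3]
width: 0.0471
49.2 [ 0.55275134 -0.11260346  0.20003701] [0.52941811 0.56366776 0.30487553]
```

View pics/wrist10.png

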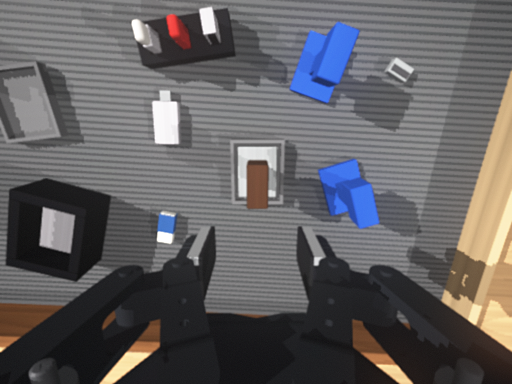

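View pics/s10z.png

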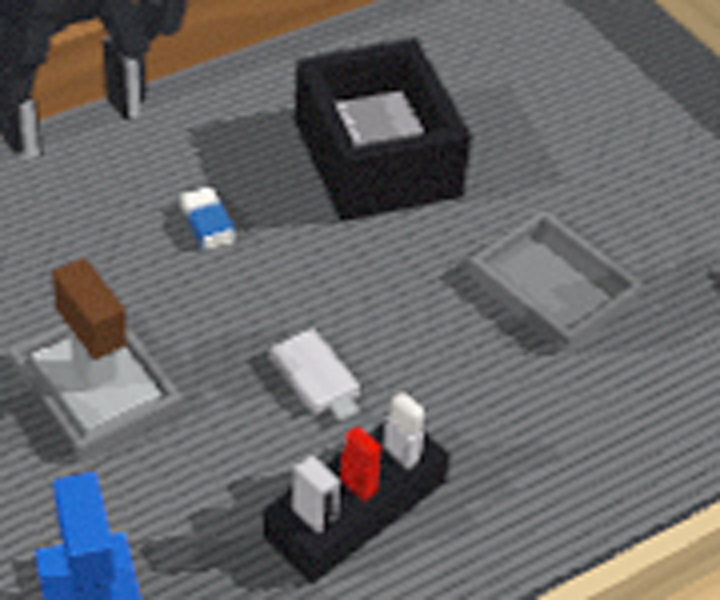

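The block stands upright inside its tray (wrist image around 257,172). The plate is sunk and looks level in the caddy, and the other things have not moved. I am handing the job in.

```bash
python3 -c "
from cell import env
print(env.close_job())"
```

```text
the job is handed in; nothing more can be done
None
```

I pressed the lift plate down to its stop, held it there, stood the block back in its tray, let go and handed the job in at about 49 s of the 58 s allowed.

- **Press:** The foot went in centred and square. I pushed down in steps of about 0.5 mm, with push readings of about 5–8 N, until the stop was felt. I judge the plate stopped about 35 mm below the rim, right at the end of the stated range. The push was then raised to the target.
- **Hold:** The readings were 15.9, 14.5 and 14.4 N, with the first two 0.8 s apart and the hold lasting about 2 s. The highest push I read was 15.9 N, but I only read the force at the end of each move, with noise of about 0.5–1 N.
- **Placing:** The last wrist and scene pictures show the block standing upright inside its tray walls, the plate sunk and looking level in the caddy, and the other things where they were. The gripper was clear of everything.
- **Disagreements:** One caddy measurement was off because I paired a picture with the arm's position from a moment later. Redone with the right position, it agreed with the other views to about 2 mm. That the plate is level I judged from the pictures only; I did not measure it.

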